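Bring a culture plate under the sliding magnifier of the plate viewer

ROBOT

A 6-joint arm with a two-finger parallel gripper is mounted at the origin on the work surface. World frame = base frame: x ahead of the robot, y to its left, z up, the work surface at z = 0. Lengths are in m, angles in rad, forces in N, time in s.
With the tool pointing down it reaches from about 0.35 to 0.85 m from the base axis. Payload 8.1 kg.
Tool frame: the origin (TCP) lies on the centre line of the jaws, within the pads' length; the fingertips stand 17 mm ahead of it and the grasp point (between the pads) lies 2 mm behind it (tip_extent is the distance from the TCP to the fingertips, in m); z points along the fingers, x is the direction in which the jaws open and shut, and the axes are right-handed (so a half turn about z gives the same grasp; the last joint's range is limited). The gripper opens to 93 mm and grips with 3 to 60 N. Pads are 15 mm wide; open, the fingers measure 128 mm over their backs; the gripper's body (75 mm by 188 mm) begins 65 mm behind the grasp point.
Start: joints at [-1.312, 0.13, 1.488, -0, 1.523, -0.085], TCP at [0.202, -0.565, 0.236] pointing down, gripper open.
Joint ranges: [-2.96, 2.96], [-0.89, 2.26], [0.02, 2.5], [-1.34, 4.48], [0, 2.73], [-2.66, 2.66]. Speed limits (rad/s): [2.39, 2.39, 2.79, 3.14, 3.14, 3.14].

INTERFACE

Orientations are given as a unit quaternion [w, x, y, z].
In Python, from bench import sense, get_image, camera_model, close_job, boxes_of, silhouettes, place_of, tip_extent gives the robot as it stands. The module is installed in compiled form; this text tells all that it offers.
- The arm moves only by the shell command python3 -m pendant 'ROWS' [FORCE]. ROWS is JSON, a list that holds one entry, the list of rows, each a list of 7 numbers: the shift along the tool's x, y, z in m, then the turn, a rotation vector about the tool's x, y, z in degrees, then the opening, from 0 (shut) to 1 (fully open). In form: [[[dx, dy, dz, ax, ay, az, fingers], ...]]. A call has 1 to 12 rows; each row is the pose to reach, as a shift and turn from the pose commanded when the call began, along the tool's axes at that moment; what a row does not reach only later rows make up. A row lasts 1/12 s, in which the tool goes at most 41.7 mm and 7.16 degrees, less where a joint would pass 70% of its speed; a pose out of reach is approached as far as the arm can. A call with a gripper value outside its range is refused whole. The fingers move at their own pace and stop on an object; FORCE is the grip in N (left out, the last holds). Time passes only in rows, so rows that repeat a pose let the fingers close. It gives the time, the measured TCP pose, the force and the opening at its end, in the units of the state.
- sense(): the state, without advancing time (a new reading comes with each control period).
- get_image(name): name is "side" or "top" or "wrist"; returns (picture, depth): 480x640x3 uint8, red, green, blue; 480x640 float32, m along the optical axis (not along the pixel's ray), 0 where there is no reading.
- camera_model(name): a dict with "camera_matrix" (3x3 intrinsics, pixels), "R" (3x3) and "t" (3): a world point X has camera coordinates R X + t. Camera axes: x right, y down, z forward; pixel columns grow to the right and rows downward; lengths in m; the calibration is good to about 2 mm. A picture is of the moment at which its call begins: read the wrist's pose just before it. camera_model takes no time and is no camera call; for the wrist camera it gives the pose at the moment of the call.
- close_job(): hands the job in, once; it reports no verdict.
Trained networks look in the newest picture that a camera, given by its name, has taken for a name from the list of things; names that differ only in an ending like _2 or _b are one class to them, and where a whole thing is asked for, a point or a joint stands for the part that bears it (a point fixed in the world has none). Each returns a list of dicts, best first, with "confidence" (0 to 1); they miss things now and then, are a little off and sometimes report something else, mostly with a low value. They report only what shows in the picture. A call takes as long as a camera call. They do not tell look-alikes from the thing itself.
- boxes_of(camera, label): "box" ([left, top, right, bottom] as shares, 0 to 1, of the picture: columns of its width, rows of its height, round what is visible of it).
- silhouettes(camera, label): "pixels" (480x640 bool, what is visible of it) and "box" ([left, top, right, bottom] as shares, 0 to 1, of the picture: columns of its width, rows of its height, round what is visible of it).
- place_of(camera, label): "position" ([column, row] as shares, 0 to 1, of the picture: columns of its width, rows of its height: a listed point, or the origin of a listed thing).
The state is a dict: "t": time; "qpos": joint angles; "joint_vel": joint speeds; "joint_efforts": joint torques, N m; "ee_pos": TCP position; "tcp_rot": TCP orientation; "force": force on the tool from outside, world axes, zero at the start; "ft_torque": the same for the moment, N m; "grip_width": finger opening in m.
Only numpy, scipy, OpenCV 4.12 (cv2) and the standard library are available. Lean on these libraries where they do the work, as an engineer would, in place of code of your own. Each camera call takes 0.05 s, during which the arm holds its last target. There are 200 camera calls.

TASK

Put the dark red culture plate from the steel tray flat into the empty nest of the light box, keeping it level as you carry it, then bring the magnifier over it so that the lens is centred on the plate. The magnifier's carriage is braked: keep its blue thumb button squeezed in whenever you slide it along the rail, never force it, and let the button spring back out to leave it braked there (if the lens is in the way of the empty nest, slide it aside first). Leave all other plates and things where they are.

Things in the scene. Friction and masses are not known exactly. Their poses are not given: they have to be found in the camera images.
- viewer: Plate viewer, fixed to the bench: a white light box 160 mm (x) by 400 mm (y), its lit top 44 mm above the bench. Origin at the centre of its underside; z up, y along the rail, x away from the robot towards the rail; turned up to 0.17 rad. Three nests lie on the lit top on the line x = 0, at y = -110, 0 and +110 mm, in any order.
- nest_empty: The one empty nest: a flat grey ring lying on the lit top, outer diameter 86 mm, inner 68 mm, 3 mm high. Origin at the centre of its underside, level with the lit surface on which the plate stands.
- nest_b: Another nest ring of the same size, origin alike; it holds plate_b.
- nest_c: Another nest ring of the same size, origin alike; it holds plate_c.
- plate_red: The plate to move: a closed round Petri dish with dark red agar, 60 mm diameter, 16 mm high, 20 to 45 g. Origin at the centre of its underside, z up. It stands on the floor of the steel tray, in one of the tray's three places.
- tray: Flat open steel tray fixed to the bench, 270 mm (x) by 160 mm (y), floor 3 mm thick, rim 3 mm thick and 10 mm high. Origin at the centre of its underside; x is its long axis; turned up to 0.45 rad. plate_red, plate_tan and vial stand in a row at x = -82, 0 and +82 mm (y = 0), in any order. Across the tray (its y) both sides of the row are free.
- carriage (a joint): Position of the magnifier's carriage along the rail, m: 0 at the middle of the rail, growing towards the viewer's +y, stops at -0.13 and +0.13. With the button out the brake holds against a push of 15 to 27 N. With the button squeezed in it runs freely (about 2 N). It stays where it is let go.
- release (a joint): Travel of the blue thumb button, m: 0 = out (brake on), 0.006 = fully in. It is pressed towards the viewer's -x. A spring pushes it out: fully in takes about 9 N. The brake eases off as it goes in and is off from about 3 mm on; let go, the button springs out and the brake is on again at once.
- grip (a point): Middle of the carriage's upright grey grip at the button's height, 140 mm above the bench, midway between its near face (towards the robot) and the pushed-in button. Axes as the viewer's. Across the rail (x) near face to button measures 36 mm with the button out, 30 mm in; along the rail the grip is 34 mm. Its top is 24 mm above this point, the saddle's top (56 by 60 mm) 52 mm below.
- rail_mid (a point): Middle of the top of the aluminium rail behind the light box, at x = +100 mm of the viewer, 70 mm above the bench. The rail runs along the viewer's y, 24 mm wide, 20 mm thick, 360 mm long, between two grey end blocks at y = +-191 mm that are 80 mm high. Axes as the viewer's.
- thumb (a point): Centre of the outer face of the blue thumb button on the far side (viewer's +x) of the grip, 24 mm wide and 26 mm high, standing 8 mm out of the grip.
- lens (a point): Centre of the magnifier lens: a clear level disc in a black ring, 82 mm outer diameter, 10 mm thick, 100 mm above the bench. It hangs over the line of nests, its centre 100 mm on the robot's side of the rail's axis, on a steel arm 14 mm wide whose top is 98 mm above the bench. It moves with the carriage.
- plate_b: Bystander: a straw-coloured plate, 60 mm diameter, 16 mm high, in nest_b. Origin at the centre of its underside.
- plate_c: Bystander: a tan plate of the same size, in nest_c. Origin alike.
- plate_tan: Bystander on the tray: a tan plate of the same size. Origin alike.
- vial: Bystander on the tray: an amber bottle with a blue cap, 42 mm diameter, 85 mm high. Origin at the centre of its underside.
- stack0: Bystander: lowest of three brown-red 90 mm plates, each 15 mm high, stacked at the back of the bench. Origin at the centre of its underside.
- stack1: Bystander: the middle plate of that stack.
- stack2: Bystander: the top plate of that stack.
- marker: Bystander: a white and red marker pen lying on the bench behind the viewer, 140 mm long, 15 mm thick. Origin about its middle, on the bench; its own x runs along it.
- loupe: Bystander: a black hand magnifier lying at the back of the bench, lens 94 mm across and 10 mm high, handle 90 mm long along its own x. Origin under the lens centre.
- jar: Bystander: a clear jar with a white lid, 56 mm diameter, 75 mm high, to the right of the viewer. Origin at the centre of its underside.
- bottle: Bystander: a tall amber reagent bottle with a red cap, 60 mm diameter, 165 mm high, standing behind the gap between viewer and tray. Origin at the centre of its underside.
Things that resemble listed ones, but are neither listed nor needed, are in the scene too. What is shaped like the plate_red but green, purple or turquoise is not meant.

How it is judged:
On the way, in this order (a step that is already met when the one before it is completed fails the run):
1. the red plate stands flat in the empty nest and has been let go (horizontal distance between plate_red and nest_empty below 0.006 m and z of plate_red in the frame of nest_empty between -0.002 and 0.002 m and angle between plate_red's own z axis and vertical below 0.06 rad and contact force between the fingers and plate_red below 0.1 N), for 0.2 s.
2. the lens is centred over the red plate in its nest, the thumb button out (horizontal distance between plate_red and nest_empty below 0.006 m and z of plate_red in the frame of nest_empty between -0.002 and 0.002 m and angle between plate_red's own z axis and vertical below 0.06 rad and horizontal distance between lens and plate_red below 0.01 m and value of joint release below 0.001 m), for 0.2 s.
At the end, for the whole second after the job is handed in: The red plate stands flat in the nest that was empty (within 6 mm of its centre, underside within 2 mm of the lit surface, level within 0.06 rad), the lens centre is within 10 mm (horizontally) of the plate's centre, the thumb button is out (less than 1 mm in), and carriage and plate are at rest (all of step 2 and velocity of joint carriage between -0.003 and 0.003 m/s and linear speed of plate_red below 0.01 m/s); the robot touches nothing.
It fails at once if the braked carriage is forced along the rail with the thumb button less than 1 mm in (faster than 30 mm/s, or faster than 5 mm/s under a push of over 10 N) (value of joint release below 0.001 m and (velocity of joint carriage above 0.03 m/s or velocity of joint carriage below -0.03 m/s or ((velocity of joint carriage above 0.005 m/s or velocity of joint carriage below -0.005 m/s) and contact force between any of the fingers, the arm and carriage above 10 N))).
It fails at once if the red plate is tipped by more than 0.4 rad (angle between plate_red's own z axis and vertical above 0.4 rad).
It fails at once if another plate in a nest is shifted by more than 15 mm, a thing on the tray by more than 20 mm, or another thing on the bench by more than 25 mm (distance of any of plate_b, plate_c from where it was at the start of the episode above 0.015 m or distance of any of plate_tan, vial from where it was at the start of the episode above 0.02 m or distance of any of stack0, stack1, stack2, marker, loupe, jar, bottle from where it was at the start of the episode above 0.025 m).
It also fails if it takes over 72 s, if anything falls off the work surface, if the arm or the gripper's body presses on something with over 40 N, if the wrist force passes 120 N, or if a joint passes its speed limit or range.

## Working session

There is one attempt and no reset: what is moved stays moved. The work goes in short steps, Python scripts to look and compute and a shell command to move; the robot and the scene stay as the last step left them, time stands still between calls to the robot, and variables do not carry over. Pictures are saved under pics/ and viewed, about 8 in all and at most 12, crops included, and the job is handed in when it is done.

```bash
mkdir -p pics
cat > h.py <<'E'
import numpy as np, cv2
from bench import *
def cam(n):
    m=camera_model(n); return np.array(m["camera_matrix"]),np.array(m["R"]),np.array(m["t"])
def ray(n,u,v,z):
    "pixel -> world point at height z"
    K,R,t=cam(n); d=R.T@np.linalg.solve(K,[u,v,1]); c=-R.T@t
    return c+d*(z-c[2])/d[2]
def proj(n,X):
    K,R,t=cam(n); p=K@(R@np.array(X)+t); return p[:2]/p[2]
def cloud(n,dep):
    K,R,t=cam(n); v,u=np.mgrid[:480,:640]
    P=np.stack([(u-K[0,2])/K[0,0]*dep,(v-K[1,2])/K[1,1]*dep,dep],-1)
    return (P-t)@R
def save(n,im): cv2.imwrite("pics/"+n+".png",im[:,:,::-1])
E
python3 - <<'E'
from h import *
print(sense())
for c in("top","side"):
    im,d=get_image(c); save(c+"0",im); np.save(c+"0.npy",d)
    K,R,t=cam(c); print(c,"pos",-R.T@t,"K",K[0,0])
    for l in ["viewer","nest_empty","plate_red","tray","grip","thumb","lens","rail_mid","plate_tan","vial","bottle"]:
        r=place_of(c,l)
        print(l,[(np.round(np.array(x["position"])*[640,480],1).tolist(),round(x["confidence"],2)) for x in r[:4]])
E
```

```text
{'t': 0.0, 'qpos': array([-1.31239371e+00,  1.31147717e-01,  1.48927272e+00,  5.39399354e-06,
        1.52300564e+00, -8.53750796e-02]), 'joint_vel': array([-1.11561967e-03, -2.09395862e-04,  9.88545983e-05,  3.51185891e-05,
       -7.14930416e-04,  1.68719635e-03]), 'joint_efforts': array([-2.45538227e-03, -5.59857917e+01, -4.91749084e+01,  7.64363562e-02,
        3.55131144e-02, -1.36816766e-04]), 'ee_pos': array([ 0.20212638, -0.56435657,  0.23459906]), 'tcp_rot': array([-5.91841167e-04,  8.17632185e-01, -5.75740193e-01, -7.00064582e-04]), 'force': array([0.10302784, 0.39742581, 0.25470755]), 'ft_torque': array([-0.00646743,  0.00179208, -0.04983177]), 'grip_width': 0.092879981471108}
top pos [0.48697975 0.02161921 1.40855045] K 586.6391429248898
viewer [([378.6, 283.2], 0.6)]
nest_empty [([335.6, 275.5], 0.57)]
plate_red [([126.3, 181.4], 0.84), ([185.2, 235.9], 0.73), ([253.5, 277.6], 0.72), ([112.7, 219.3], 0.7)]
tray [([179.3, 271.8], 0.74), ([398.9, 235.6], 0.42), ([400.6, 229.0], 0.39)]
grip [([398.1, 236.9], 0.75), ([332.4, 277.3], 0.23)]
thumb [([399.0, 226.2], 0.57), ([173.1, 304.8], 0.42)]
lens [([384.4, 281.5], 0.8), ([380.0, 282.5], 0.43)]
rail_mid [([388.0, 242.3], 0.94)]
plate_tan [([179.8, 266.7], 0.86)]
vial [([174.0, 307.3], 0.7)]
bottle [([271.8, 192.7], 0.94)]
side pos [-0.12130492  1.0566248   0.90394864] K 533.4355036822667
viewer [([401.4, 252.5], 0.6)]
nest_empty [([376.7, 255.4], 0.76)]
plate_red [([273.2, 327.2], 0.81), ([210.2, 361.6], 0.69), ([192.7, 344.5], 0.61), ([335.1, 306.6], 0.56)]
tray [([300.1, 344.7], 0.65)]
grip [([375.9, 198.5], 0.98), ([405.6, 202.9], 0.48), ([228.5, 299.5], 0.4)]
thumb []
lens [([402.9, 221.3], 0.76)]
rail_mid [([373.6, 220.3], 0.84)]
plate_tan [([296.9, 338.9], 0.89)]
vial [([321.5, 359.7], 0.62), ([398.5, 240.8], 0.16)]
bottle [([288.7, 267.8], 0.83), ([398.5, 238.0], 0.22)]
```

View pics/top0.png

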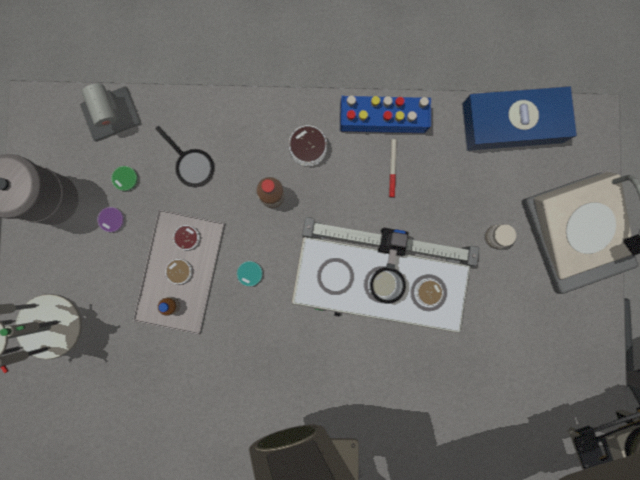

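View pics/side0.png

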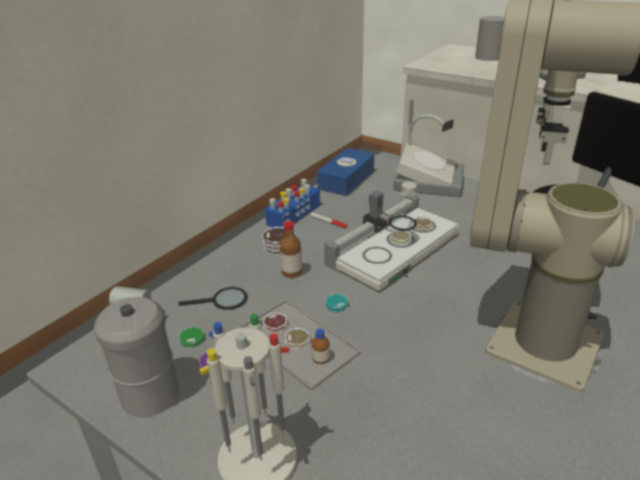

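The top view shows the red plate at (186,238), the end of the tray row farthest from the robot. The empty nest is at (335,276), on the viewer's +y side. The lens is over the middle nest at (387,285), so it leaves the empty nest free. Next I'll get metric positions.

Run:
```python
from h import *
im=cv2.imread("pics/top0.png")[:,:,::-1]; d=np.load("top0.npy"); W=cloud("top",d)
def fit(mask,name,z):
    n,l,s,c=cv2.connectedComponentsWithStats(mask.astype(np.uint8)); k=1+s[1:,4].argmax()
    v,u=np.nonzero(l==k); P=np.array([ray("top",a,b,z)[:2] for a,b in zip(u,v)])
    r=cv2.minAreaRect(P.astype(np.float32)*1000); print(name,"rect mm",np.round(r[0],1),np.round(r[1],1),round(r[2],2),"px",s[k,4], "medz",np.median(W[l==k][:,2]))
    return P
v,u=np.mgrid[:480,:640]
roi=lambda a,b,c,e:(u>a)&(u<c)&(v>b)&(v<e)
fit(roi(285,215,485,340)&(im.min(2)>120)&(abs(W[...,2]-.044)<.012),"viewer",.044)
fit(roi(285,215,485,340)&(abs(W[...,2]-.044)<.008),"viewer depth",.044)
def circ(x,y,r,z,name):
    "dark-ring centre from a Hough search on an upscaled crop"
    c=cv2.resize(cv2.cvtColor(im[y-40:y+40,x-40:x+40],cv2.COLOR_RGB2GRAY),None,fx=6,fy=6,interpolation=cv2.INTER_CUBIC)
    R=r*586.6/(1.4085-z)*6
    h=cv2.HoughCircles(c,cv2.HOUGH_GRADIENT,1,30,param1=80,param2=12,minRadius=int(R*.9),maxRadius=int(R*1.1))
    if h is not None:
        for q in h[0][:2]: print(name,np.round(ray("top",x-40+(q[0]+.5)/6-.5,y-40+(q[1]+.5)/6-.5,z),4),"r",q[2]/R*r)
circ(335,276,.043,.047,"nest outer");circ(335,276,.034,.047,"nest inner")
circ(186,238,.030,.019,"red");circ(178,271,.030,.019,"tan");circ(387,286,.041,.105,"lens");circ(430,292,.043,.047,"nest_c")
for c,l,z in [("top","nest_empty",.044),("side","nest_empty",.044),("top","plate_red",.003),("side","plate_red",.003),("top","plate_tan",.003),("top","grip",.14),("side","grip",.14),("top","lens",.1),("side","lens",.1),("top","rail_mid",.07),("side","rail_mid",.07),("top","viewer",0),("side","viewer",0),("top","tray",0),("side","tray",0),("top","vial",0)]:
    get_image(c)
    for x in place_of(c,l)[:4]: print(c,l,round(x["confidence"],2),np.round(ray(c,*(np.array(x["position"])*[640,480]),z),4))
red=(im[...,0].astype(int)-im[...,1]>30)&roi(165,220,205,255); fit(red,"agar",.012)
q=boxes_of("top","plate_red"); print([ (np.round(np.array(x["box"])*[640,480,640,480],1),x["confidence"]) for x in q])
# tray orientation from its depth/edges
g=roi(125,205,230,335)&(W[...,2]<.02)&(im.min(2)>110); fit(g,"tray",.008)
```

```text
Traceback (most recent call last):
  File "h.py", line 7, in ray
    K,R,t=cam(n); d=R.T@np.linalg.solve(K,[u,v,1]); c=-R.T@t
          ~~~^^^
  File "h.py", line 4, in cam
    m=camera_model(n); return np.array(m["camera_matrix"]),np.array(m["R"]),np.array(m["t"])
ValueError: time passes only in moves, steps and waits
```

```bash
sed -i 's/^def cam(n):/_c={}\ndef cam(n):\n    if n in _c: return _c[n]\n    _c[n]=_cam(n)\n    if n=="wrist": return _c.pop(n)\n    return _c[n]\ndef _cam(n):/' h.py
cat > m.py <<'E'
from h import *
im=cv2.imread("pics/top0.png")[:,:,::-1]; d=np.load("top0.npy"); W=cloud("top",d)
def fit(mask,name,z):
    n,l,s,c=cv2.connectedComponentsWithStats(mask.astype(np.uint8)); k=1+s[1:,4].argmax()
    v,u=np.nonzero(l==k); P=np.array([ray("top",a,b,z)[:2] for a,b in zip(u,v)])
    r=cv2.minAreaRect(P.astype(np.float32)*1000); print(name,"rect mm",np.round(r[0],1),np.round(r[1],1),round(r[2],2),"px",s[k,4], "medz",np.median(W[l==k][:,2]))
v,u=np.mgrid[:480,:640]
roi=lambda a,b,c,e:(u>a)&(u<c)&(v>b)&(v<e)
fit(roi(285,215,485,340)&(im.min(2)>120)&(abs(W[...,2]-.044)<.012),"viewer",.044)
fit(roi(285,215,485,340)&(abs(W[...,2]-.044)<.008),"viewer depth",.044)
def circ(x,y,r,z,name):
    c=cv2.resize(cv2.cvtColor(im[y-40:y+40,x-40:x+40],cv2.COLOR_RGB2GRAY),None,fx=6,fy=6,interpolation=cv2.INTER_CUBIC)
    R=r*586.6/(1.4085-z)*6
    h=cv2.HoughCircles(c,cv2.HOUGH_GRADIENT,1,30,param1=80,param2=12,minRadius=int(R*.9),maxRadius=int(R*1.1))
    if h is not None:
        for q in h[0][:2]: print(name,np.round(ray("top",x-40+(q[0]+.5)/6-.5,y-40+(q[1]+.5)/6-.5,z),4),"r",q[2]/R*r)
circ(335,276,.043,.047,"nest outer");circ(335,276,.034,.047,"nest inner")
circ(186,238,.030,.019,"red");circ(178,271,.030,.019,"tan");circ(387,286,.041,.105,"lens");circ(430,292,.043,.047,"nest_c")
red=(im[...,0].astype(int)-im[...,1]>30)&roi(165,220,205,255); fit(red,"agar",.012)
g=roi(125,205,230,335)&(W[...,2]<.02)&(im.min(2)>110); fit(g,"tray",.008)
for c,l,z in [("top","nest_empty",.044),("side","nest_empty",.044),("top","plate_red",.003),("side","plate_red",.003),("top","plate_tan",.003),("top","grip",.14),("side","grip",.14),("top","lens",.1),("side","lens",.1),("top","rail_mid",.07),("side","rail_mid",.07),("top","viewer",0),("side","viewer",0),("top","tray",0),("side","tray",0),("top","vial",0)]:
    for x in place_of(c,l)[:4]: print(c,l,round(x["confidence"],2),np.round(ray(c,*(np.array(x["position"])*[640,480]),z),4))
E
python3 m.py
```

```text
viewer rect mm [ 469.5 -154.4] [395.4 157.5] 81.13 px 7888 medz 0.04404530145284506
viewer depth rect mm [ 473.1 -154.7] [395.3 167.1] 81.41 px 9451 medz 0.04434491840836239
nest outer [ 0.4859 -0.0482  0.047 ] r 0.042667765
nest outer [ 0.483  -0.0358  0.047 ] r 0.044834033
nest inner [ 0.4859 -0.0482  0.047 ] r 0.033615854
red [0.5726 0.3068 0.019 ] r 0.027161498
tan [0.5726 0.3068 0.019 ] r 0.027161498
lens [ 0.4704 -0.1517  0.105 ] r 0.042553745
lens [ 0.4659 -0.1673  0.105 ] r 0.037998382
nest_c [ 0.4522 -0.2649  0.047 ] r 0.04231961
agar rect mm [570.8 307.7] [49.1 46.5] 64.49 px 296 medz 0.018086526917144817
tray rect mm [494.7 324.9] [305.5 244.9] 1.62 px 10995 medz 0.0019377873463998798
top nest_empty 0.57 [ 0.487  -0.0493  0.044 ]
side nest_empty 0.76 [ 0.4858 -0.0453  0.044 ]
top plate_red 0.84 [0.704  0.4549 0.003 ]
top plate_red 0.73 [0.5754 0.3096 0.003 ]
top plate_red 0.72 [0.4789 0.1443 0.003 ]
top plate_red 0.7 [0.612  0.4833 0.003 ]
side plate_red 0.81 [0.5708 0.3173 0.003 ]
side plate_red 0.69 [0.6178 0.4893 0.003 ]
side plate_red 0.61 [0.6935 0.4726 0.003 ]
side plate_red 0.56 [0.4865 0.1661 0.003 ]
top plate_tan 0.86 [0.5018 0.32   0.003 ]
top grip 0.75 [ 0.5731 -0.179   0.14  ]
top grip 0.23 [ 0.4831 -0.0375  0.14  ]
side grip 0.98 [ 0.5719 -0.1824  0.14  ]
side grip 0.48 [ 0.4845 -0.2061  0.14  ]
side grip 0.4 [0.6094 0.4145 0.14  ]
top lens 0.8 [ 0.4755 -0.1554  0.1   ]
top lens 0.43 [ 0.4732 -0.1457  0.1   ]
side lens 0.76 [ 0.4712 -0.1685  0.1   ]
top rail_mid 0.94 [ 0.5649 -0.1669  0.07  ]
side rail_mid 0.84 [ 0.5707 -0.1708  0.07  ]
top viewer 0.6 [ 0.4704 -0.1551  0.    ]
side viewer 0.6 [ 0.4628 -0.1557  0.    ]
top tray 0.74 [0.4896 0.3213 0.    ]
top tray 0.42 [ 0.5857 -0.2032  0.    ]
top tray 0.39 [ 0.6017 -0.2071  0.    ]
side tray 0.65 [ 0.4798  0.3267 -0.    ]
top vial 0.7 [0.4055 0.3309 0.    ]
```

```bash
cat >> h.py <<'E'
from scipy.spatial.transform import Rotation as Ro
def plan(xyz,yaw):
    "shift (tool axes) and turn (deg) to a tool-down pose whose x axis has this yaw (deg)"
    s=sense(); w,x,y,z=s["tcp_rot"]; R=Ro.from_quat([x,y,z,w])
    T=Ro.from_matrix(np.array([[np.cos(np.radians(yaw)),np.sin(np.radians(yaw)),0],[np.sin(np.radians(yaw)),-np.cos(np.radians(yaw)),0],[0,0,-1]]))
    print("t",round(s["t"],2),"pos",s["ee_pos"].round(4),"yaw",np.degrees(np.arctan2(*R.as_matrix()[1::-1,0])).round(2),"w",round(s["grip_width"],4),"shift",R.inv().apply(np.array(xyz)-s["ee_pos"]).round(4),"turn",np.degrees((R.inv()*T).as_rotvec()).round(2))
E
python3 -c "
from h import *
plan([.572,.309,.25],77.7)"
```

```text
t 2.0 pos [ 0.2023 -0.5649  0.2356] yaw -70.3 w 0.0932 shift [-0.6981 -0.6426 -0.0144] turn [  -0.   -0. -148.]
```

```bash
python3 -m pendant '[[[-0.35,-0.32,-0.014,0,0,-80,1],[-0.35,-0.32,-0.014,0,0,-80,1],[-0.35,-0.32,-0.014,0,0,-80,1],[-0.35,-0.32,-0.014,0,0,-80,1],[-0.35,-0.32,-0.014,0,0,-80,1],[-0.35,-0.32,-0.014,0,0,-80,1],[-0.35,-0.32,-0.014,0,0,-80,1],[-0.35,-0.32,-0.014,0,0,-80,1],[-0.35,-0.32,-0.014,0,0,-80,1],[-0.35,-0.32,-0.014,0,0,-80,1],[-0.35,-0.32,-0.014,0,0,-80,1],[-0.35,-0.32,-0.014,0,0,-80,1]]]'
python3 -c "
from h import *
plan([.572,.309,.25],77.7)"
```

```text
t: 3.0
ee_pos: [0.3867, -0.1235, 0.2502]
tcp_rot: [-0.0, 0.996, 0.09, 0.001]
force: [0.2, -0.0, 0.3]
grip_width: 0.0933
t 3.0 pos [ 0.3867 -0.1235  0.2502] yaw 10.3 w 0.0933 shift [ 0.2596 -0.3924  0.001 ] turn [ 3.00e-02 -1.20e-01 -6.74e+01]
```

```bash
python3 -m pendant '[[[0.26,-0.392,0,0,0,-67.4,1],[0.26,-0.392,0,0,0,-67.4,1],[0.26,-0.392,0,0,0,-67.4,1],[0.26,-0.392,0,0,0,-67.4,1],[0.26,-0.392,0,0,0,-67.4,1],[0.26,-0.392,0,0,0,-67.4,1],[0.26,-0.392,0,0,0,-67.4,1],[0.26,-0.392,0,0,0,-67.4,1],[0.26,-0.392,0,0,0,-67.4,1],[0.26,-0.392,0,0,0,-67.4,1],[0.26,-0.392,0,0,0,-67.4,1],[0.26,-0.392,0,0,0,-67.4,1]]]'
python3 - <<'E'
from h import *
plan([.572,.309,.25],77.7)
K,R,t=cam("wrist"); im,d=get_image("wrist"); save("w1",im); np.save("w1.npy",d); np.savez("w1cam",K=K,R=R,t=t)
print("cam",-R.T@t, "fwd",R[2],"K",K[0,0])
for c in("wrist","top"):
  if c=="top":get_image(c)
  for l in("plate_red","tray"):
    for x in place_of(c,l)[:3]: p=np.array(x["position"])*[640,480];print(c,l,p.round(1),round(x["confidence"],2),ray(c,*p,.003 if "p" in l else 0).round(4))
E
```

```text
t: 4.0
ee_pos: [0.5762, 0.3077, 0.248]
tcp_rot: [-0.001, 0.781, 0.625, -0.0]
force: [0.3, -0.2, -0.5]
grip_width: 0.0924
t 4.0 pos [0.5762 0.3077 0.248 ] yaw 77.29 w 0.0924 shift [ 0.0004 -0.0044 -0.0019] turn [-0.08 -0.05 -0.41]
cam [0.50165993 0.32458895 0.39823665] fwd [ 0.26824108 -0.06047399 -0.96145183] K 368.1734627804454
wrist plate_red [484.  206.3] 0.79 [0.6126 0.4792 0.003 ]
wrist plate_red [473.4 294.2] 0.73 [0.7138 0.4567 0.003 ]
wrist plate_red [159.1 160.7] 0.67 [0.4887 0.1507 0.003 ]
top plate_red [253.6 276.1] 0.62 [0.4824 0.1442 0.003 ]
top plate_red [184.5 234.4] 0.54 [0.579  0.3114 0.003 ]
top plate_red [430.1 291.9] 0.23 [ 0.4518 -0.2784  0.003 ]
top tray [176.8 270.4] 0.98 [0.4929 0.3275 0.    ]
top tray [335.5 276.6] 0.31 [ 0.4844 -0.0514  0.    ]
```

View pics/w1.png

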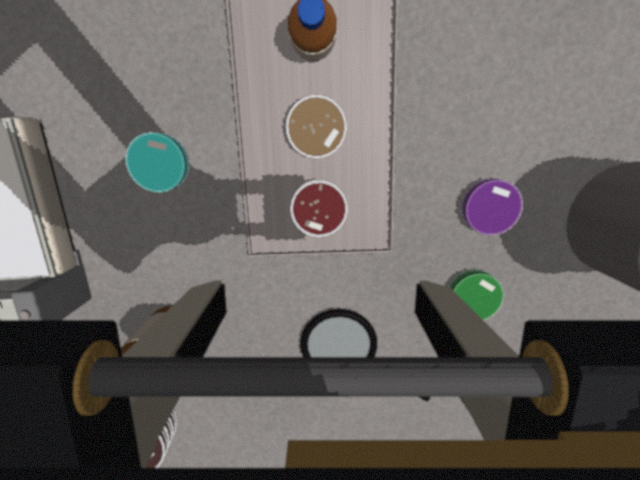

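The wrist view shows the red plate at (319,208), tan at (316,126) and the vial at (312,25), with the tray row running vertically. I'll fit the circles and the row direction.

Run:
```python
from h import *
im=cv2.imread("pics/w1.png"); z=np.load("w1cam.npz"); K,R,t=z["K"],z["R"],z["t"]; c=-R.T@t
def r(u,v,h): d=R.T@np.linalg.solve(K,[u,v,1]); return c+d*(h-c[2])/d[2]
P=[]
for n,(x,y) in dict(red=(319,208),tan=(316,126)).items():
    g=cv2.resize(cv2.cvtColor(im[y-45:y+45,x-45:x+45],cv2.COLOR_BGR2GRAY),None,fx=4,fy=4,interpolation=cv2.INTER_CUBIC)
    h=cv2.HoughCircles(g,cv2.HOUGH_GRADIENT,1,30,param1=100,param2=15,minRadius=96,maxRadius=136)[0][0]
    u,v=x-45+(h[0]+.5)/4-.5,y-45+(h[1]+.5)/4-.5; p=r(u,v,.017); P.append(p)
    print(n,(u,v),h[2]/4,p.round(4), "edge r", (np.linalg.norm(r(u+h[2]/4,v,.019)-r(u-h[2]/4,v,.019))/2).round(4))
print("row",(P[0]-P[1]).round(4),np.linalg.norm(P[0]-P[1]))
a,b=r(234,60,.01),r(248,253,.01);e,f=r(396,20,.01),r(390,248,.01); 
for q in(b-a,f-e,f-b):print("edge",np.degrees(np.arctan2(q[1],q[0])),np.linalg.norm(q))
print(((b+f)/2-.135*(f-e)/np.linalg.norm(f-e)).round(4))
plan([P[0][0],P[0][1],.12],77.7)
```

```text
red (np.float32(318.5), np.float32(208.5)) 25.75 [0.5732 0.3067 0.017 ] edge r 0.0269
tan (np.float32(314.25), np.float32(126.5)) 29.625 [0.4921 0.3208 0.017 ] edge r 0.0292
row [ 0.0812 -0.0141  0.    ] 0.08240535529744981
edge -11.811620147199152 0.19493403406972407
edge -11.135045792385043 0.2233472935969858
edge 79.43201486592359 0.1570406842350476
[0.4881 0.3224 0.01  ]
t 4.3 pos [0.5757 0.3014 0.2499] yaw 77.04 w 0.0929 shift [ 0.0046 -0.0036  0.1299] turn [ 0.01  0.02 -0.66]
```

```bash
python3 -m pendant '[[[0.0046,-0.0036,0.03,0,0,-1.5,1],[0.0046,-0.0036,0.07,0,0,-1.5,1],[0.0046,-0.0036,0.11,0,0,-1.5,1],[0.0046,-0.0036,0.15,0,0,-1.5,1],[0.0046,-0.0036,0.15,0,0,-1.5,1],[0.0046,-0.0036,0.15,0,0,-1.5,1]]]'
python3 -c "
from h import *
import numpy as np
plan([.5728,.3068,.025],78.5)
get_image('top')
plan([.5728,.3068,.025],78.5)
get_image('top')
plan([.5728,.3068,.025],78.5)
"
```

```text
t: 4.8
ee_pos: [0.5713, 0.3059, 0.0978]
tcp_rot: [-0.001, 0.774, 0.633, -0.003]
force: [-0.1, -0.3, 1.7]
grip_width: 0.0933
t 4.8 pos [0.5713 0.3059 0.0978] yaw 78.52 w 0.0933 shift [0.0014 0.0016 0.0728] turn [-0.26  0.19  0.02]
t 4.85 pos [0.5736 0.3071 0.1012] yaw 78.53 w 0.0933 shift [-0.0005 -0.0008  0.0762] turn [ 0.01 -0.01  0.03]
t 4.9 pos [0.5751 0.308  0.1032] yaw 78.55 w 0.0931 shift [-0.0018 -0.0022  0.0782] turn [ 0.19 -0.13  0.04]
```

```bash
python3 -m pendant '[[[0,0,0.03,0,0,0,1],[0,0,0.055,0,0,0,1],[0,0,0.065,0,0,0,1],[0,0,0.074,0,0,0,1],[0,0,0.074,0,0,0,1],[0,0,0.074,0,0,0,1],[0,0,0.074,0,0,0,1],[0,0,0.074,0,0,0,1]]]'
python3 -c "
from h import *
plan([.5728,.3068,.025],78.5)
get_image('top');get_image('top')
plan([.5728,.3068,.025],78.5)
"
```

```text
t: 5.57
ee_pos: [0.5746, 0.3085, 0.0277]
tcp_rot: [0.0, 0.774, 0.633, 0.001]
force: [-0.7, 1.0, 0.1]
grip_width: 0.0928
t 5.57 pos [0.5746 0.3085 0.0277] yaw 78.6 w 0.0928 shift [-0.0021 -0.0014  0.0027] turn [ 0.14 -0.1   0.1 ]
t 5.67 pos [0.5742 0.3084 0.027 ] yaw 78.6 w 0.0929 shift [-0.0018 -0.001   0.002 ] turn [ 0.09 -0.07  0.1 ]
```

```bash
python3 -m pendant '[[[-0.001,-0.001,0.002,0,0,0,1],[-0.001,-0.001,0.002,0,0,0,1],[-0.001,-0.001,0.002,0,0,0,0.8],[-0.001,-0.001,0.002,0,0,0,0.7],[-0.001,-0.001,0.002,0,0,0,0.6],[-0.001,-0.001,0.002,0,0,0,0.5],[-0.001,-0.001,0.002,0,0,0,0.5],[-0.001,-0.001,0.002,0,0,0,0.5],[-0.001,-0.001,0.002,0,0,0,0.5],[-0.001,-0.001,0.002,0,0,0,0.5]]]' 10
python3 -c "
from h import *
plan([.5728,.3068,.025],78.5)
"
```

```text
t: 6.5
ee_pos: [0.5721, 0.3072, 0.0236]
tcp_rot: [-0.0, 0.774, 0.633, -0.0]
force: [-0.9, 0.1, 0.6]
grip_width: 0.0595
t 6.5 pos [0.5721 0.3072 0.0236] yaw 78.6 w 0.0595 shift [-0.0003  0.0007 -0.0014] turn [-0.  -0.   0.1]
```

```bash
python3 -m pendant '[[[0,0,-0.01,0,0,0,0.5],[0,0,-0.03,0,0,0,0.5],[0,0,-0.055,0,0,0,0.5],[0,0,-0.08,0,0,0,0.5],[0,0,-0.105,0,0,0,0.5],[0,0,-0.13,0,0,0,0.5],[0,0,-0.155,0,0,0,0.5],[0,0,-0.175,0,0,0,0.5],[0,0,-0.185,0,0,0,0.5],[0,0,-0.19,0,0,0,0.5],[0,0,-0.19,0,0,0,0.5],[0,0,-0.19,0,0,0,0.5]]]' 12
python3 - <<'E'
from h import *
plan([.4859,-.0482,.21],-8.85)
im,d=get_image("wrist"); save("w2",im[200:480,150:490])
E
```

```text
t: 7.5
ee_pos: [0.5717, 0.307, 0.2125]
tcp_rot: [-0.0, 0.774, 0.633, -0.001]
force: [0.3, 0.4, -0.1]
grip_width: 0.0597
t 7.5 pos [0.5717 0.307  0.2125] yaw 78.6 w 0.0597 shift [-0.3651 -0.0139  0.0028] turn [-2.000e-02  9.000e-02  8.745e+01]
```

View pics/w2.png

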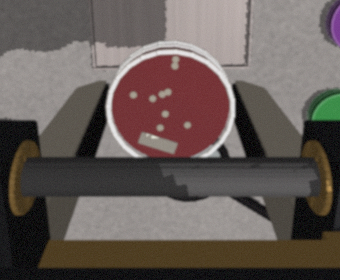

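The plate is held level between the fingers, centred in the crop at (171,103). I'll carry it to a point above the nest.

```bash
python3 -m pendant '[[[-0.015,0,0,0,0,4,0.5],[-0.04,-0.001,0,0,0,10,0.5],[-0.07,-0.003,0,0,0,16,0.5],[-0.1,-0.004,0,0,0,23,0.5],[-0.13,-0.005,0,0,0,30,0.5],[-0.16,-0.006,0,0,0,37,0.5],[-0.19,-0.007,0,0,0,44,0.5],[-0.22,-0.008,0,0,0,51,0.5],[-0.25,-0.009,0,0,0,58,0.5],[-0.275,-0.01,0,0,0,64,0.5],[-0.295,-0.011,0,0,0,69,0.5],[-0.305,-0.012,0,0,0,72,0.5]]]'
python3 - <<'E'
from h import *
plan([.4859,-.0482,.16],-8.85)
E
```

```text
t: 8.55
ee_pos: [0.4986, 0.0084, 0.2118]
tcp_rot: [0.0, 0.999, 0.054, -0.002]
force: [0.5, -0.0, -1.0]
grip_width: 0.0596
t 8.55 pos [0.4986 0.0084 0.2118] yaw 6.21 w 0.0596 shift [-0.0186  0.0549  0.0519] turn [ 0.03  0.17 15.06]
```

```bash
python3 -m pendant '[[[-0.006,0.015,0.01,0,0,5,0.5],[-0.012,0.035,0.025,0,0,10,0.5],[-0.017,0.05,0.04,0,0,15,0.5],[-0.0186,0.055,0.052,0,0,15,0.5],[-0.0186,0.055,0.052,0,0,15,0.5],[-0.0186,0.055,0.052,0,0,15,0.5],[-0.0186,0.055,0.052,0,0,15,0.5],[-0.0186,0.055,0.052,0,0,15,0.5]]]'
python3 - <<'E'
from h import *
plan([.4859,-.0482,.067],-8.85)
K,R,t=cam("wrist"); im,d=get_image("wrist"); save("w3",im); np.save("w3.npy",d); np.savez("w3cam",K=K,R=R,t=t)
plan([.4859,-.0482,.067],-8.85)
for l in("nest_empty","lens"):
    for x in place_of("wrist",l)[:3]: p=np.array(x["position"])*[640,480];print(l,p.round(1),round(x["confidence"],2),ray("wrist",*p,.044 if l[0]=="n" else .1).round(4))
E
```

```text
t: 9.22
ee_pos: [0.4887, -0.0454, 0.1625]
tcp_rot: [-0.0, 0.997, -0.072, 0.001]
force: [-0.0, -0.4, -1.4]
grip_width: 0.06
t 9.22 pos [ 0.4887 -0.0454  0.1625] yaw -8.27 w 0.06 shift [-0.0025  0.0031  0.0955] turn [-0.01 -0.07  0.58]
t 9.27 pos [ 0.4887 -0.0455  0.1626] yaw -8.28 w 0.0597 shift [-0.0025  0.0031  0.0956] turn [-0.01 -0.08  0.57]
lens [314.2 426.5] 0.87 [ 0.4674 -0.164   0.1   ]
```

View pics/w3.png

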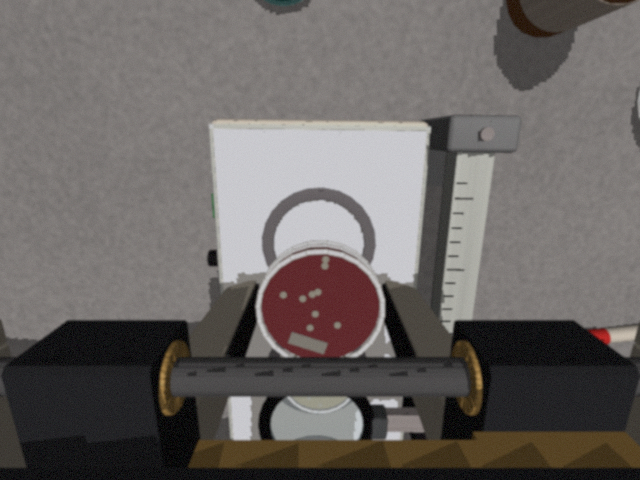

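The nest ring is visible at about (319,240), with the held plate in front of it at (320,303). I'll fit the ring's edges.

Run:
```python
from h import *
from scipy.optimize import least_squares
im=cv2.imread("pics/w3.png"); z=np.load("w3cam.npz"); K,R,t=z["K"],z["R"],z["t"]; c=-R.T@t
def r(u,v,h): d=R.T@np.linalg.solve(K,[u,v,1]); return c+d*(h-c[2])/d[2]
g=cv2.cvtColor(im,cv2.COLOR_BGR2GRAY).astype(float)
O=[];I=[]
for a in np.radians(np.arange(-165,-14,3)):
    s=np.arange(25,70,.25); uu=319+s*np.cos(a); vv=240+s*np.sin(a)
    p=cv2.remap(g.astype(np.float32),uu[None].astype(np.float32),vv[None].astype(np.float32),cv2.INTER_LINEAR)[0]
    dp=np.gradient(cv2.GaussianBlur(p[None],(9,1),0)[0])
    i=dp.argmin(); j=i+dp[i:].argmax()
    if dp[i]<-3 and dp[j]>3: I.append(r(uu[i],vv[i],.047)[:2]); O.append(r(uu[j],vv[j],.0465)[:2])
for n,P,q in(("in",I,.034),("out",O,.043)):
    P=np.array(P)
    f=lambda x:np.hypot(*(P-x).T)-q
    s=least_squares(f,[.486,-.048],loss="soft_l1",f_scale=.001); print(n,len(P),s.x.round(4),np.abs(s.fun).mean())
m=cv2.HoughCircles(cv2.resize(g[230:370,240:400].astype(np.uint8),None,fx=3,fy=3),cv2.HOUGH_GRADIENT,1,60,param1=100,param2=15,minRadius=165,maxRadius=205)
if m is not None:
  for q in m[0][:2]: print("plate",240+q[0]/3,230+q[1]/3,q[2]/3,r(240+q[0]/3,230+q[1]/3,.157).round(4))
plan([.4859,-.0482,.067],-8.85)
```

```text
in 51 [ 0.4872 -0.0479] 0.00019340164236590697
out 51 [ 0.4873 -0.0479] 0.00015912865446450432
plate 320.16666 314.83334 61.166668 [ 0.4884 -0.0493  0.157 ]
plate 317.83334 294.5 65.933334 [ 0.4888 -0.0389  0.157 ]
t 9.37 pos [ 0.4886 -0.0457  0.1624] yaw -8.31 w 0.0598 shift [-0.0024  0.0029  0.0954] turn [-0.   -0.08  0.54]
```

Run:
```python
from h import *
z=np.load("w3cam.npz"); K,R,t=z["K"],z["R"],z["t"]; d=np.load("w3.npy")
v,u=np.mgrid[:480,:640]
P=(np.stack([(u-K[0,2])/K[0,0]*d,(v-K[1,2])/K[1,1]*d,d],-1)-t)@R
a=P[230:355,250:392].reshape(-1,3); 
print(np.histogram(a[:,2],bins=np.arange(.13,.18,.003)))
zt=np.median(a[(a[:,2]>.14)&(a[:,2]<.17),2]); print("top z",zt)
b=a[(abs(a[:,2]-zt)<.004)&(np.hypot(a[:,0]-.4886,a[:,1]+.046)<.036)]
print(cv2.minEnclosingCircle(b[:,:2].astype(np.float32)*1000),b.mean(0))
c=np.c_[b[:,:2],np.ones(len(b))]; print("slope",np.linalg.lstsq(c,b[:,2],rcond=None)[0])
plan([.487,-.048,.067],-8.85)
```

```text
(array([    0,     0,     0,     0,   146,   215,   266,   254,   609,
       10940,   152,   102,   103,    96,    58,     6]), array([0.13 , 0.133, 0.136, 0.139, 0.142, 0.145, 0.148, 0.151, 0.154,
       0.157, 0.16 , 0.163, 0.166, 0.169, 0.172, 0.175, 0.178]))
top z 0.15804922365336566
((489.47174072265625, -42.13039016723633), 33.208106994628906) [ 0.48932794 -0.04353707  0.15809091]
slope [ 0.00146561 -0.00184831  0.15729328]
t 9.37 pos [ 0.4886 -0.0457  0.1624] yaw -8.31 w 0.0598 shift [-0.0013  0.0025  0.0954] turn [-0.   -0.08  0.54]
```

```bash
python3 -m pendant '[[[-0.0012,0.004,0.015,0,0,0,0.5],[-0.0012,0.004,0.04,0,0,0,0.5],[-0.0012,0.004,0.06,0,0,0,0.5],[-0.0012,0.004,0.075,0,0,0,0.5],[-0.0012,0.004,0.083,0,0,0,0.5],[-0.0012,0.004,0.085,0,0,0,0.5],[-0.0012,0.004,0.085,0,0,0,0.5],[-0.0012,0.004,0.085,0,0,0,0.5],[-0.0012,0.004,0.085,0,0,0,0.5],[-0.0012,0.004,0.085,0,0,0,0.5]]]'
python3 - <<'E'
from h import *
plan([.487,-.048,.0645],-8.85)
im,d=get_image("wrist"); save("w4",cv2.resize(im[220:380,220:420],None,fx=4,fy=3.75,interpolation=cv2.INTER_CUBIC)); save("w4f",im)
E
```

```text
t: 10.2
ee_pos: [0.4871, -0.0501, 0.0779]
tcp_rot: [0.0, 0.997, -0.073, 0.001]
force: [0.6, -0.5, 0.4]
grip_width: 0.0599
t 10.2 pos [ 0.4871 -0.0501  0.0779] yaw -8.4 w 0.0599 shift [-0.0005 -0.0021  0.0134] turn [ 0.01 -0.12  0.45]
```

View pics/w4.png

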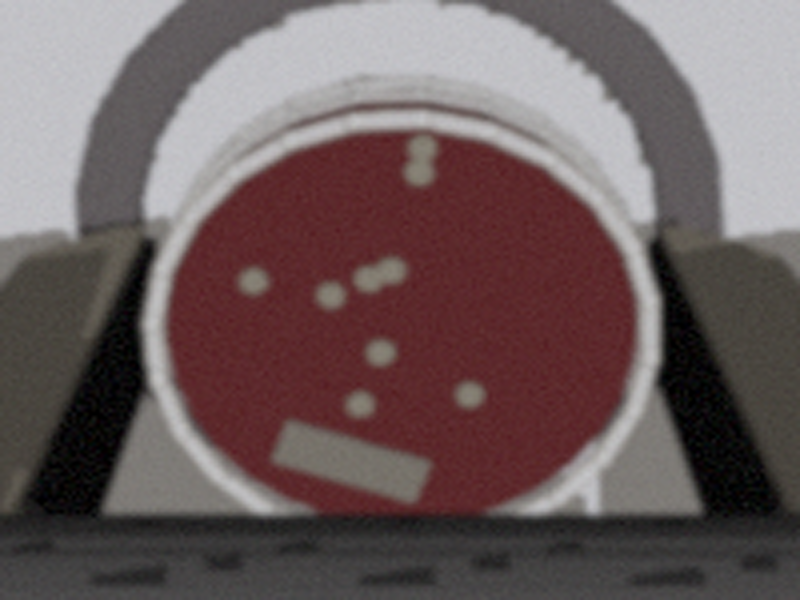

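Run:
```python
from h import *
from scipy.optimize import least_squares
K,R,t=cam("wrist"); c=-R.T@t
im=cv2.imread("pics/w4f.png"); g=cv2.cvtColor(im,cv2.COLOR_BGR2GRAY).astype(np.float32)
def r(u,v,h): d=R.T@np.linalg.solve(K,[u,v,1]); return c+d*(h-c[2])/d[2]
I=[];O=[]
for u in range(290,350,3):
    p=cv2.GaussianBlur(g[170:270,u-1:u+2].mean(1),(1,5),0).ravel(); dp=np.gradient(p)
    o=dp[:60].argmin(); i=o+dp[o:62].argmax(); I.append(r(u,170+i,.047)[:2]);O.append(r(u,170+o,.0465)[:2])
for P,q in((I,.034),(O,.043)):
    P=np.array(P); s=least_squares(lambda x:np.hypot(*(P-x).T)-q,[.487,-.048]); print("nest",s.x.round(4),abs(s.fun).max())
B=[r(220+a/4,220+b/3.75,.0574)[:2] for a,b in((300,97),(350,82),(400,75),(450,80),(500,92))]
B=np.array(B); s=least_squares(lambda x:np.hypot(*(B-x).T)-.030,[.487,-.048]); print("plate bottom",s.x.round(4),abs(s.fun).max())
# top outer rim: left,right,top edges in the crop
T=np.array([r(220+a/4,220+b/3.75,.0734)[:2] for a,b in((143,320),(660,320),(400,108),(200,195),(600,195),(200,470),(605,470))]); s=least_squares(lambda x:np.hypot(*(T-x[:2]).T)-x[2],[.487,-.048,.03]); print("plate top",s.x.round(4),abs(s.fun).max())
plan([.487,-.048,.0645],-8.85)
```

```text
nest [ 0.4872 -0.0476] 0.00040708954148067217
nest [ 0.4873 -0.0477] 0.0002363170130926101
plate bottom [ 0.4876 -0.052 ] 0.00010559370299003529
plate top [ 0.4871 -0.0516  0.0299] 0.0004067236422530679
t 10.25 pos [ 0.4869 -0.0501  0.0777] yaw -8.4 w 0.0595 shift [-0.0002 -0.0021  0.0132] turn [ 0.01 -0.1   0.45]
```

```bash
python3 -m pendant '[[[0.0005,-0.004,0,0,0,0,0.5],[0.0005,-0.004,0,0,0,0,0.5],[0.0005,-0.004,0,0,0,0,0.5],[0.0005,-0.004,0.003,0,0,0,0.5],[0.0005,-0.004,0.006,0,0,0,0.5],[0.0005,-0.004,0.009,0,0,0,0.5],[0.0005,-0.004,0.011,0,0,0,0.5],[0.0005,-0.004,0.0125,0,0,0,0.5],[0.0005,-0.004,0.0125,0,0,0,0.5],[0.0005,-0.004,0.0125,0,0,0,0.5],[0.0005,-0.004,0.0125,0,0,0,0.5]]]'
python3 - <<'E'
from h import *
plan([.487,-.048,.0645],-8.85); print(sense()["force"])
E
```

```text
t: 11.17
ee_pos: [0.487, -0.0461, 0.0643]
tcp_rot: [-0.0, 0.997, -0.073, -0.0]
force: [-3.6, 1.2, 4.0]
grip_width: 0.0596
t 11.17 pos [ 0.487  -0.0461  0.0643] yaw -8.41 w 0.0596 shift [ 0.0003  0.0019 -0.0002] turn [0.   0.05 0.44]
[-3.58490429  1.18554756  4.00008205]
```

```bash
python3 -m pendant '[[[0,0,0,0,0,0,0.68],[0,0,0,0,0,0,0.7],[0,0,0,0,0,0,0.75],[0,0,0,0,0,0,0.8],[0,0,0,0,0,0,0.85],[0,0,0,0,0,0,0.9],[0,0,0,0,0,0,0.9],[0,0,-0.01,0,0,0,0.9],[0,0,-0.03,0,0,0,0.9],[0,0,-0.055,0,0,0,0.9],[0,0,-0.08,0,0,0,0.9],[0,0,-0.1,0,0,0,0.9]]]'
python3 -m pendant '[[[0,0,-0.02,0,0,0,1],[0,-0.02,-0.04,0,0,0,1],[0,-0.03,-0.06,0,0,0,1],[0,-0.03,-0.06,0,0,0,1],[0,-0.03,-0.06,0,0,0,1],[0,-0.03,-0.06,0,0,0,1]]]'
python3 - <<'E'
from h import *
plan([.487,-.048,.0645],-8.85); print(sense()["force"])
K,R,t=cam("wrist"); im,d=get_image("wrist"); save("w5",im); np.save("w5.npy",d); np.savez("w5cam",K=K,R=R,t=t)
get_image("top")
for l,z in(("plate_red",.044),("nest_empty",.044),("lens",.1),("grip",.14),("rail_mid",.07),("thumb",.14)):
  for c in("wrist","top"):
    for x in place_of(c,l)[:3]: p=np.array(x["position"])*[640,480];print(c,l,p.round(1),round(x["confidence"],2),ray(c,*p,z).round(4))
E
```

```text
t: 12.17
ee_pos: [0.4871, -0.0461, 0.1663]
tcp_rot: [0.0, 0.997, -0.073, 0.0]
force: [0.7, 0.9, 0.7]
grip_width: 0.0837
t: 12.67
ee_pos: [0.491, -0.0166, 0.2234]
tcp_rot: [0.0, 0.997, -0.073, -0.001]
force: [0.5, -0.4, 0.7]
grip_width: 0.093
t 12.67 pos [ 0.491  -0.0166  0.2234] yaw -8.39 w 0.093 shift [0.0008 0.0316 0.1589] turn [0.02 0.07 0.46]
[ 0.45046212 -0.39455386  0.7421301 ]
wrist plate_red [320.  255.7] 0.96 [ 0.4856 -0.0488  0.044 ]
wrist plate_red [292.   27.6] 0.83 [0.4915 0.1437 0.044 ]
top plate_red [112.8 218.9] 0.91 [0.6093 0.4698 0.044 ]
top plate_red [125.9 179. ] 0.85 [0.7033 0.4434 0.044 ]
top plate_red [250.2 277.4] 0.8 [0.4794 0.1484 0.044 ]
wrist lens [320.5 400.9] 0.72 [ 0.4699 -0.1643  0.1   ]
top lens [383.2 280. ] 0.95 [ 0.4789 -0.1528  0.1   ]
top lens [305.6 142. ] 0.63 [0.7871 0.0259 0.1   ]
wrist grip [449.3 434.3] 0.84 [ 0.5697 -0.177   0.14  ]
top grip [493.2 238.4] 0.71 [ 0.5735 -0.3871  0.14  ]
top grip [400.3 240.7] 0.64 [ 0.5648 -0.184   0.14  ]
top rail_mid [386.5 242.2] 0.86 [ 0.5651 -0.1635  0.07  ]
wrist thumb [478.9 442.9] 0.54 [ 0.5927 -0.189   0.14  ]
top thumb [400.5 227.3] 0.6 [ 0.5941 -0.1842  0.14  ]
```

View pics/w5.png

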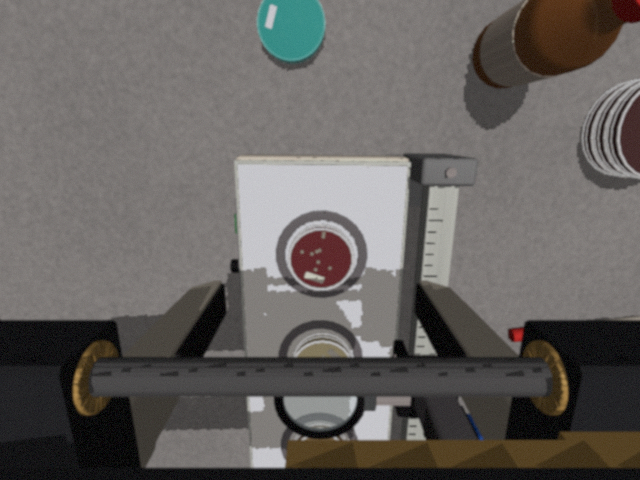

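The plate sits inside its nest ring at (321,257). I'll go above the magnifier's grip to measure it, and check the plate's depth from this picture.

Run:
```python
from h import *
z=np.load("w5cam.npz"); K,R,t=z["K"],z["R"],z["t"]; d=np.load("w5.npy")
v,u=np.mgrid[:480,:640]
P=(np.stack([(u-K[0,2])/K[0,0]*d,(v-K[1,2])/K[1,1]*d,d],-1)-t)@R
a=P[215:300,280:365].reshape(-1,3); b=a[(a[:,2]>.054)&(a[:,2]<.07)]
print(len(b),b.mean(0).round(4),np.median(b[:,2]),cv2.minEnclosingCircle(b[:,:2].astype(np.float32)*1000))
print("slope",np.linalg.lstsq(np.c_[b[:,:2],np.ones(len(b))],b[:,2],rcond=None)[0][:2])
print("lit",np.median(P[190:205,250:270,2]))
plan([.569,-.18,.29],-8.85)
```

```text
3321 [ 0.4876 -0.0462  0.0601] 0.06013608120122663 ((487.3973693847656, -47.095584869384766), 30.136335372924805)
slope [-0.00179774 -0.00711552]
lit 0.04503818713832781
t 13.37 pos [ 0.4916 -0.0164  0.2242] yaw -8.4 w 0.0931 shift [ 0.1004  0.1505 -0.0658] turn [-0.   -0.    0.45]
```

```bash
python3 -m pendant '[[[0.01,0.01,-0.03,0,0,0.4,1],[0.03,0.04,-0.055,0,0,0.4,1],[0.06,0.075,-0.066,0,0,0.4,1],[0.085,0.11,-0.066,0,0,0.4,1],[0.1,0.14,-0.066,0,0,0.4,1],[0.1,0.15,-0.066,0,0,0.4,1],[0.1,0.15,-0.066,0,0,0.4,1],[0.1,0.15,-0.066,0,0,0.4,1],[0.1,0.15,-0.066,0,0,0.4,1],[0.1,0.15,-0.066,0,0,0.4,1],[0.1,0.15,-0.066,0,0,0.4,1]]]'
python3 - <<'E'
from h import *
get_image("top");K,R,t=cam("wrist"); im,d=get_image("wrist"); save("w6",im); np.save("w6.npy",d); np.savez("w6cam",K=K,R=R,t=t)
plan([.569,-.18,.138],-8.85)
for l,z in(("lens",.1),("grip",.14),("thumb",.14)):
    for x in place_of("wrist",l)[:3]: p=np.array(x["position"])*[640,480];print(l,p.round(1),round(x["confidence"],2),ray("wrist",*p,z).round(4))
v,u=np.mgrid[:480,:640]
P=(np.stack([(u-K[0,2])/K[0,0]*d,(v-K[1,2])/K[1,1]*d,d],-1)-t)@R
for lo,hi in((.158,.170),(.145,.156)):
    m=(P[...,2]>lo)&(P[...,2]<hi)&(abs(P[...,0]-.575)<.06)&(abs(P[...,1]+.18)<.06); b=P[m]
    if len(b)>20: r=cv2.minAreaRect(b[:,:2].astype(np.float32)*1000); print(lo,len(b),b.mean(0).round(4),r)
E
```

```text
t: 14.28
ee_pos: [0.5686, -0.178, 0.2906]
tcp_rot: [-0.0, 0.997, -0.076, 0.0]
force: [-0.0, 0.3, 0.5]
grip_width: 0.0928
t 14.38 pos [ 0.5687 -0.1784  0.2906] yaw -8.72 w 0.0931 shift [0.0005 0.0015 0.1526] turn [ 0.   -0.04  0.13]
lens [210.7 219.6] 0.62 [ 0.4665 -0.1633  0.1   ]
grip [319.1 228.6] 0.8 [ 0.5683 -0.1777  0.14  ]
grip [233.2 296.7] 0.37 [ 0.4834 -0.2277  0.14  ]
thumb [342.5 231.2] 0.61 [ 0.5874 -0.1831  0.14  ]
thumb [239.6 193.8] 0.49 [ 0.5084 -0.1389  0.14  ]
0.158 1491 [ 0.5689 -0.1756  0.1644] ((568.5865478515625, -176.58755493164062), (33.5475959777832, 29.0052547454834), 80.22376251220703)
0.145 360 [ 0.5815 -0.1735  0.1526] ((572.150390625, -174.7979278564453), (29.528759002685547, 36.77825164794922), 82.41921997070312)
```

View pics/w6.png

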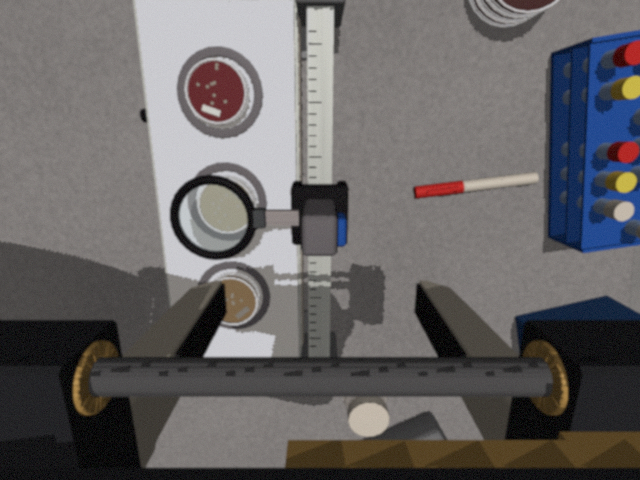

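The grip block's top shows at (320,225) and measures 29 x 33.5 mm at z = 0.164, which fits the description. The button is on its far side at (342,230). I'll lower over it, check, then squeeze.

```bash
python3 -m pendant '[[[0,-0.0015,0.02,0,0,0,1],[0,-0.0015,0.05,0,0,0,1],[0,-0.0015,0.085,0,0,0,1],[0,-0.0015,0.115,0,0,0,1],[0,-0.0015,0.14,0,0,0,1],[0,-0.0015,0.15,0,0,0,1],[0,-0.0015,0.1525,0,0,0,1],[0,-0.0015,0.1525,0,0,0,1],[0,-0.0015,0.1525,0,0,0,1],[0,-0.0015,0.1525,0,0,0,1],[0,-0.0015,0.1525,0,0,0,1]]]'
python3 - <<'E'
from h import *
get_image("top");plan([.5686,-.1767,.138],-8.85); print(sense()["force"])
E
```

```text
t: 15.45
ee_pos: [0.5701, -0.1784, 0.1398]
tcp_rot: [0.001, 0.997, -0.077, 0.002]
force: [0.9, -0.2, 0.5]
grip_width: 0.0932
t 15.5 pos [ 0.5698 -0.1783  0.1394] yaw -8.8 w 0.0931 shift [-0.0015 -0.0014  0.0014] turn [ 0.04 -0.15  0.05]
[-0.20457708  0.8096807  -0.73827378]
```

```bash
python3 -m pendant '[[[-0.001,-0.001,0.001,0,0,0,0.8],[-0.001,-0.001,0.001,0,0,0,0.65],[-0.001,-0.001,0.001,0,0,0,0.5],[-0.001,-0.001,0.001,0,0,0,0.4],[-0.001,-0.001,0.001,0,0,0,0.3],[-0.001,-0.001,0.001,0,0,0,0.2],[-0.001,-0.001,0.001,0,0,0,0.2],[-0.001,-0.001,0.001,0,0,0,0.2],[-0.001,-0.001,0.001,0,0,0,0.2],[-0.001,-0.001,0.001,0,0,0,0.2],[-0.001,-0.001,0.001,0,0,0,0.2]]]' 22
python3 - <<'E'
from h import *
s=sense();print(s["grip_width"],s["force"]);plan([.5686,-.1767,.138],-8.85)
E
```

```text
t: 16.42
ee_pos: [0.5688, -0.1769, 0.1367]
tcp_rot: [0.0, 0.997, -0.077, 0.001]
force: [5.1, -1.3, -2.5]
grip_width: 0.0294
0.02938029555360323 [ 5.12642137 -1.27596186 -2.53413696]
t 16.42 pos [ 0.5688 -0.1769  0.1367] yaw -8.8 w 0.0294 shift [-0.0002 -0.0001 -0.0013] turn [ 0.   -0.1   0.05]
```

```bash
python3 -m pendant '[[[0,-0.003,0,0,0,0,0.2],[0,-0.009,0,0,0,0,0.2],[0,-0.018,0,0,0,0,0.2],[0,-0.029,0,0,0,0,0.2],[0,-0.04,0,0,0,0,0.2],[0,-0.05,0,0,0,0,0.2],[0,-0.058,0,0,0,0,0.2],[0,-0.064,0,0,0,0,0.2],[0,-0.064,0,0,0,0,0.2],[0,-0.064,0,0,0,0,0.2]]]' 22
python3 - <<'E'
from h import *
s=sense();print(s["grip_width"],s["force"]);plan([.5688+.0179,-.1769+.1147,.138],-8.85)
E
```

```text
t: 17.25
ee_pos: [0.5788, -0.113, 0.1367]
tcp_rot: [-0.0, 0.997, -0.076, 0.001]
force: [6.8, 0.2, -5.1]
grip_width: 0.0293
0.029280944939921418 [ 6.79627063  0.16151089 -5.05260503]
t 17.25 pos [ 0.5788 -0.113   0.1367] yaw -8.77 w 0.0293 shift [ 0.     -0.0514 -0.0013] turn [-0.02 -0.12  0.08]
```

Sliding freely with the button in. On to the rest of the travel.

```bash
python3 -m pendant '[[[0,-0.003,0,0,0,0,0.2],[0,-0.009,0,0,0,0,0.2],[0,-0.018,0,0,0,0,0.2],[0,-0.028,0,0,0,0,0.2],[0,-0.037,0,0,0,0,0.2],[0,-0.044,0,0,0,0,0.2],[0,-0.049,0,0,0,0,0.2],[0,-0.052,0,0,0,0,0.2],[0,-0.052,0,0,0,0,0.2],[0,-0.052,0,0,0,0,0.2],[0,-0.052,0,0,0,0,0.2]]]' 22
python3 - <<'E'
from h import *
s=sense();print(s["grip_width"],s["force"]);plan([.5686,-.1767,.138],-8.85)
for c in("top","wrist"):
    K,R,t=cam(c); im,d=get_image(c); save("m7"+c,im)
    for l,z in(("lens",.1),("plate_red",.044),("grip",.14)):
        for x in place_of(c,l)[:3]: p=np.array(x["position"])*[640,480];print(c,l,p.round(1),round(x["confidence"],2),ray(c,*p,z).round(4))
E
```

```text
t: 18.17
ee_pos: [0.5868, -0.062, 0.1367]
tcp_rot: [-0.0, 0.997, -0.077, 0.001]
force: [6.6, 0.6, -4.9]
grip_width: 0.0294
0.029361029123665953 [ 6.59558423  0.56275673 -4.91301798]
t 18.17 pos [ 0.5868 -0.062   0.1367] yaw -8.8 w 0.0294 shift [-0.0005  0.1161 -0.0014] turn [-0.02 -0.13  0.05]
top lens [331.3 273.9] 0.88 [ 0.4905 -0.0368  0.1   ]
top plate_red [112.6 217.5] 0.8 [0.6126 0.4703 0.044 ]
top plate_red [248.7 276.9] 0.68 [0.4805 0.1518 0.044 ]
top plate_red [129. 181.] 0.61 [0.6987 0.436  0.044 ]
wrist lens [134.4 284.9] 0.65 [ 0.4866 -0.0484  0.1   ]
wrist grip [320.1 318.3] 0.56 [ 0.5869 -0.063   0.14  ]
```

View pics/m7wrist.png

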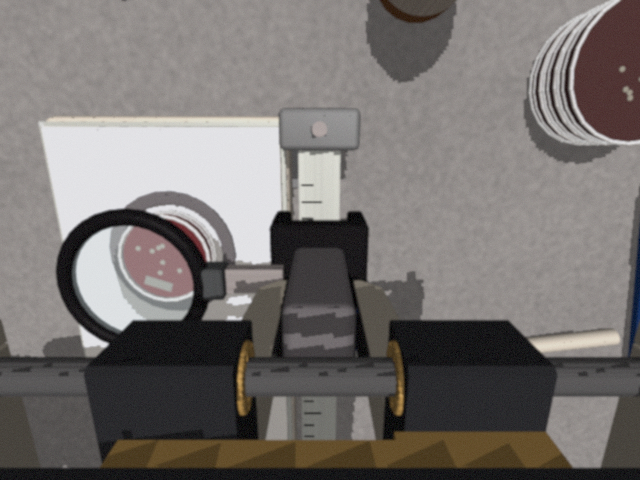

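Through the lens the red plate shows at (155,258), with the lens ring at about (134,283). The wrist estimate agrees with the rail geometry. I'll release while standing still and retreat upwards.

```bash
python3 -m pendant '[[[0,0,0,0,0,0,0.4],[0,0,0,0,0,0,0.5],[0,0,0,0,0,0,0.7],[0,0,0,0,0,0,0.9],[0,0,0,0,0,0,1],[0,0,0,0,0,0,1],[0,0,-0.02,0,0,0,1],[0,0,-0.05,0,0,0,1],[0,0,-0.085,0,0,0,1],[0,0,-0.12,0,0,0,1],[0,0,-0.15,0,0,0,1],[0,0,-0.17,0,0,0,1]]]'
python3 -c "
from h import *
plan([.50,-.03,.34],-8.85)"
```

```text
t: 19.57
ee_pos: [0.5864, -0.0623, 0.3109]
tcp_rot: [0.0, 0.997, -0.077, 0.002]
force: [1.6, -0.2, 0.5]
grip_width: 0.0931
t 19.57 pos [ 0.5864 -0.0623  0.3109] yaw -8.8 w 0.0931 shift [-0.0902 -0.0187 -0.0295] turn [ 0.01 -0.24  0.05]
```

```bash
python3 -m pendant '[[[-0.02,0,-0.01,0,0,0,1],[-0.05,0,-0.03,0,0,0,1],[-0.08,0.01,-0.03,0,0,0,1],[-0.098,0.01,-0.03,0,0,0,1],[-0.098,0.01,-0.03,0,0,0,1],[-0.098,0.01,-0.03,0,0,0,1],[-0.098,0.01,-0.03,0,0,0,1],[-0.098,0.01,-0.03,0,0,0,1],[-0.098,0.01,-0.03,0,0,0,1]]]'
cat > f.py <<'E'
from h import *
plan([.487,-.06,.34],-8.85)
K,R,t=cam("wrist"); im,d=get_image("wrist"); save("w8",im)
v,u=np.mgrid[:480,:640]
P=(np.stack([(u-K[0,2])/K[0,0]*d,(v-K[1,2])/K[1,1]*d,d],-1)-t)@R
m=(np.hypot(P[...,0]-.487,P[...,1]+.048)<.06)&(P[...,2]>.09)&(P[...,2]<.115); b=P[m]
print("lens region",m.sum(),b.mean(0).round(4),cv2.minEnclosingCircle((b[abs(b@[.988,-.154,0]-np.dot([.487,-.048],[.988,-.154]))<.03][:,:2]*1000).astype(np.float32)))
dark=m&(im.max(2)<60); n,l,s,c=cv2.connectedComponentsWithStats(dark.astype(np.uint8)); q=P[l==1+s[1:,4].argmax()]
print("ring",len(q),cv2.minEnclosingCircle((q[:,:2]*1000).astype(np.float32)),np.median(q[:,2]))
m2=(np.hypot(P[...,0]-.487,P[...,1]+.048)<.036)&(P[...,2]>.053)&(P[...,2]<.07)
if m2.sum()>50: print("plate",m2.sum(),cv2.minEnclosingCircle((P[m2][:,:2]*1000).astype(np.float32)),np.median(P[m2][:,2]))
m3=(P[...,2]>.158)&(P[...,2]<.17)&(abs(P[...,0]-.587)<.05)&(abs(P[...,1]+.062)<.05)
if m3.sum()>50: print("grip top",m3.sum(),cv2.minAreaRect((P[m3][:,:2]*1000).astype(np.float32)))
for l,z in(("lens",.1),("plate_red",.044),("grip",.14),("thumb",.14)):
    for x in place_of("wrist",l)[:2]: p=np.array(x["position"])*[640,480];print(l,p.round(1),round(x["confidence"],2),ray("wrist",*p,z).round(4))
E
python3 f.py
```

```text
t: 20.32
ee_pos: [0.4878, -0.0571, 0.3361]
tcp_rot: [-0.0, 0.997, -0.077, -0.0]
force: [-0.3, 0.2, 0.1]
grip_width: 0.0928
t 20.32 pos [ 0.4878 -0.0571  0.3361] yaw -8.8 w 0.0928 shift [-0.0004  0.003  -0.0039] turn [-0.    0.06  0.05]
lens region 4944 [ 0.4908 -0.0459  0.1032] ((488.0225830078125, -46.594337463378906), 40.8151969909668)
ring 1392 ((487.5841064453125, -46.311920166015625), 40.02871322631836) 0.10501688011976452
grip top 1179 ((586.25244140625, -61.84993362426758), (34.08849334716797, 28.645221710205078), 79.60935974121094)
lens [317.8 202. ] 0.84 [ 0.4866 -0.0484  0.1   ]
plate_red [293.3  14.5] 0.63 [0.49   0.1446 0.044 ]
grip [427.3 209.7] 0.72 [ 0.5902 -0.0647  0.14  ]
thumb [444.5 209.8] 0.61 [ 0.6064 -0.0673  0.14  ]
```

View pics/w8.png

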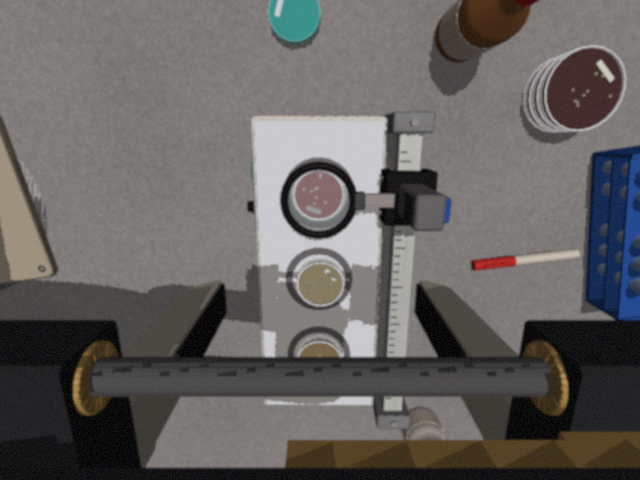

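Lens ring at (318,200) and plate visible through it at (319,194). In metres the lens is at (0.4878, -0.0465) and the plate at (0.4874, -0.0471). The arm is clear, so I'm handing in.

```bash
python3 -c "
from h import *
print(sense()['joint_vel'].round(4)); print(close_job())"
```

```text
[-0.0011 -0.0077  0.0012 -0.0009 -0.0016  0.0001]
the job is handed in; nothing more can be done
None
```

I moved the dark red plate level from the tray into the empty nest and let it go. Then I squeezed the thumb button fully in, slid the magnifier about 116 mm along the rail over the plate, and released it. The job was handed in at about 21 s on the robot's clock. No verdict came back.

**Plate:** just after I let go, its centre was about 0.6 mm from the nest centre. Its top was at 0.060 m, which matches its underside resting on the lit surface, and its tilt was under 0.01 rad. After the magnifier came over it, I could only see the plate through the lens, so I did not measure it again.

**Lens:** after release, depth put its centre about 1 mm from the plate's centre, and the trained network put it about 1.5 mm off.

**Button:** the jaws read 29.4 mm while I slid it, so it was fully in. I opened them with the arm at rest. Its return to fully out I infer from the open gripper and the visible blue button; I did not measure it.

**Disagreement:** the network on the top camera placed the lens about 10 mm further along +y. It showed the same offset before the slide, so I ignored it in favour of the wrist depth and the rail geometry.

**Bystanders:** I did not measure them again; nothing in the last picture looked disturbed, but it did not show the tray.

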